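# Hang the basket and hold it down in the curing well

### The job

Hang the steel basket with the two copper pendants by its handle on the double hook of the white curing unit and let go of it, while the plunger is still up. Then push the round plate on top of the plunger down against its spring until the black band on the plunger rod is level with the top of the block it slides into (50 mm down), so that the basket hangs freely inside the well, and finish the program while still holding it there: it springs back up when released. Keep the pendants in the basket and leave the mug next to the basket where it stands.

Things in the scene. Friction and masses are not known exactly. Their poses are not given: they have to be found in the camera images.
- basket: loose open rectangular basket of perforated steel, 70 (x) x 110 (y) x 40 mm high, 0.1 to 0.21 kg, with a rigid bail handle: two uprights of 10 mm round bar at y = -55 and +55 mm joined by a straight level bar along y. Origin: centre of its underside, z up. The basket is the same either way round.
- handle_mid (a point): middle of the basket handle's level bar (round, 10 mm thick, 100 mm clear between its uprights, axis along the basket's y), 110 mm above the basket's underside and 70 mm above its rim; the place to grasp, from above. Axes as the basket's.
- pendant_a_center (a point): centre of a loose copper disc, 22 mm across and 8 mm thick, lying in the basket
- pendant_b_center (a point): centre of a second such disc, lying in the basket
- unit: fixed curing unit: white open-topped well, 140 (x) x 170 x 85 mm high, 8 mm walls, white block behind it. Origin: well centre at table height; x points from well to block (roughly away from the robot). Block x = 70 to 140, y = -60 to 60, 85 mm high; a 16 mm plunger rod rises from its top at x = 105 mm, y = 0, with a 5 mm black band, its middle 50 mm above the block when the plunger is up.
- plunger: sprung plunger: rod, press plate on top and, ahead of it, a steel double hook: two prongs of 8 mm bar at y = -33 and +33 mm, open-topped V seen from the side. Tips at x = -18 mm, 18 mm above the V's bottom; rear crests at x = 22 mm, 16 mm above it; then down to a crossbar at x = 60 mm, 25 mm below it. 58 mm clear between the prongs for fingers. Origin and axes as the unit's while the plunger is up.
- hook_seat (a point): where the middle of the handle bar lies when the basket hangs on both prongs, bar along the unit's y: 215 mm above the table with the plunger up (basket underside then at 105 mm). Axes as the unit's. Bring the bar in from the prongs' open end (-x), about 35 mm above this height so that it clears the tips while the basket passes below the prongs, then straight down.
- plate_top (a point): centre of the upper face of the round dark steel press plate on the plunger rod (56 mm across, 8 mm thick), to be pushed straight down: 225 mm above the table with the plunger up, 105 mm behind the hook seat along the unit's x. Axes as the unit's.
- lift (a joint): travel of the plunger in m: 0 up (where its spring holds it, also with the basket hung), growing as it is pressed down, hard stop at 0.065. The target is 0.050. The push needed is about 5 N to start and 11 N at 0.050; it springs back up when released.
- mug: loose white mug, 80 mm across, 90 mm high, standing next to the basket, on its far side from the robot; origin at the centre of its underside, handle to its +y

How it is judged:
On the way, in this order (a step that is already met when the one before it is completed fails the run):
1. the basket hangs by its handle on both prongs, let go, with the plunger up (distance between handle_mid and hook_seat below 0.015 m and angle between the y axis of basket and the y axis of unit, either way round below 0.3 rad and angle between basket's own z axis and vertical below 0.25 rad and contact force between basket and plunger above 0.6 N and contact force between the fingers and basket below 0.05 N and value of joint lift below 0.012 m), for 0.2 s.
2. the plunger is pressed down 50 mm with the basket hanging in the well (value of joint lift between 0.043 and 0.057 m), for 0.3 s.
At the end, for the whole second after the job is handed in: The plunger is held still 43 to 57 mm down by the robot's push on its plate (over 3 N); the basket hangs by its handle from the double hook (handle middle within 15 mm of the seat, tilted under 14 degrees) inside the well, carried by nothing else; both pendants are in it (all of step 2 and velocity of joint lift between -0.01 and 0.01 m/s and contact force between any of the fingers, the arm and plunger above 3 N and horizontal distance between basket and unit below 0.022 m and height (world z) of basket below 0.075 m and distance between handle_mid and hook_seat below 0.015 m and angle between the y axis of basket and the y axis of unit, either way round below 0.3 rad and angle between basket's own z axis and vertical below 0.25 rad and contact force between basket and plunger above 0.6 N and contact force between the fingers and basket below 0.05 N and distance between each of pendant_a_center, pendant_b_center and basket below 0.058 m); the arm keeps its last pose, push and grip.
It fails at once if the mug is moved more than 30 mm or tipped (distance of mug from where it was at the start of the episode above 0.03 m or angle between mug's own z axis and vertical above 0.3 rad).
It also fails if it takes over 61 s, if anything falls off the work surface, if the arm or the gripper's body presses on something with over 40 N, if the wrist force passes 120 N, or if a joint passes its speed limit or range.

### The arm

A 6-joint arm with a two-finger parallel gripper is mounted at the origin on the work surface. World frame = base frame: x ahead of the robot, y to its left, z up, the work surface at z = 0. Lengths are in m, angles in rad, forces in N, time in s.
With the tool pointing down it reaches from about 0.425 to 1.125 m from the base axis. Payload 14.9 kg.
Tool frame: the origin (TCP) lies midway between the tips of the shut fingers; the grasp point (between the pads) lies behind it (env.grip_depth is the z of the grasp point in the tool frame, in m); z points along the fingers, y is the line along which they close (so a half turn about z gives the same grasp; the last joint's range is limited). The gripper opens to 91 mm and grips with 3 to 60 N. Pads are 32 mm wide; open, the fingers measure 118 mm over their backs; the gripper's body (76 mm by 178 mm) begins 60 mm behind the grasp point.
Start: joints at [1.195, 0.379, 1.734, -0, 1.028, -0.033], TCP at [0.235, 0.659, 0.214] pointing down, gripper open.
Joint ranges: [-2.77, 2.77], [-0.74, 2.19], [0, 2.66], [-1.06, 4.2], [0.31, 2.87], [-3.08, 3.08]. Speed limits (rad/s): [1.89, 1.89, 2.39, 3.14, 3.14, 3.14].

### API

Orientations are given as a rotation vector (axis times angle).
In Python, from station import env gives the robot as it stands.
- The arm moves only by the shell command python3 -m handwheel 'ROWS' [OPENING] [FORCE]. ROWS is JSON, a list of rows, each a list of 2 entries, a list of its own where there are three numbers: the shift along the tool's x, y, z in cm, then the turn, a rotation vector about the tool's x, y, z in degrees. In form: [[[dx, dy, dz], [ax, ay, az]], ...]. A call has 1 to 5 rows; each row shifts and turns the commanded pose from where the row before left it, along the tool's axes as they then stand; what a row does not reach is not made up. A row lasts 1/8 s, in which the tool goes at most 62.5 mm and 10.7 degrees, less where a joint would pass 70% of its speed; a pose out of reach is approached as far as the arm can. A call is refused whole if a number of a shift passes 6.25 or a number of a turn 10.7, either way. A call with a gripper value outside its range is refused whole. OPENING is the opening in per cent of the stroke, from 0 (shut) to 100 (fully open), set as the call begins (- or left out, the last holds). The fingers move at their own pace and stop on an object; FORCE is the grip in N (left out, the last holds). Time passes only in rows, so rows that do not move let the fingers close. It gives the time, the measured TCP pose, the force, the opening and the grip force at its end, in the units of the state.
- env.observe(): the state, without advancing time (a new reading comes with each control period).
- env.capture(name): name is "scene" or "top" or "wrist"; returns a dict with "img" (480x640x3 uint8, blue, green, red), "mtx" (3x3 intrinsics, pixels), "cam_to_world" (4x4, takes a point from camera to world coordinates); the wrist camera has in their place "mount" (4x4, takes a point from camera to tool coordinates, whose origin is the TCP and whose axes are the flange's). Camera axes: x right, y up, looking along -z (the intrinsics and any distortion apply to the point x, -y, -z); pixel columns grow to the right and rows downward; lengths in m; the calibration is good to about 2 mm. A picture is of the moment at which its call begins: read the wrist's pose just before it. There is no depth.
- env.close_job(): hands the job in; it is judged then, once.
The state is a dict: "time": time; "joints": joint angles; "qvel": joint speeds; "joint_torque": joint torques, N m; "position": TCP position; "orientation": TCP orientation; "ft_force": force on the tool from outside, world axes, zero at the start; "ft_torque": the same for the moment, N m; "width": opening from 0.0 (shut) to 1.0 (fully open); "gripper_force": force on a finger pad.
Only numpy, scipy, OpenCV 4.12 (cv2) and the standard library are available. Lean on these libraries where they do the work, as an engineer would, in place of code of your own. Each camera call takes 0.05 s, during which the arm holds its last target. There are 200 camera calls.

## Working session

There is one attempt and no reset: what is moved stays moved. The work goes in short steps, Python scripts to look and compute and a shell command to move; the robot and the scene stay as the last step left them, time stands still between calls to the robot, and variables do not carry over. Pictures are saved under pics/ and viewed, at most 10 in all, crops included, and the job is handed in when it is done.

```bash
mkdir -p pics; ls; python3 - <<'E'
from station import env
import cv2
s=env.observe();print(s['time'],s['position'],s['orientation'],env.grip_depth,s['width'])
for n in("scene","top"):
    c=env.capture(n);cv2.imwrite(f'pics/{n}0.png',c['img']);print(c['mtx'].tolist(),c['cam_to_world'].round(4).tolist(),[k for k in c])
c=env.capture("wrist");print(c['mount'].round(4).tolist(),c['mtx'].tolist())
E
```

```text
pics
0.0 [0.2352983  0.65928464 0.21395498] [-5.35882601e-01 -3.09550713e+00  2.45261735e-04] -0.0188 1.0021133452963296
[[598.8420280498317, 0.0, 316.1734442801862], [0.0, 598.8420280498317, 229.50311188055912], [0.0, 0.0, 1.0]] [[0.7283, -0.509, 0.4589, 1.0028], [0.6851, 0.5565, -0.47, -0.429], [-0.0161, 0.6567, 0.754, 0.8824], [0.0, 0.0, 0.0, 1.0]] ['img', 'mtx', 'cam_to_world']
[[438.4661552653662, 0.0, 327.9233828287256], [0.0, 438.4661552653662, 250.8016032582872], [0.0, 0.0, 1.0]] [[-0.0171, 0.9967, -0.0799, 0.4807], [-0.9998, -0.018, -0.0106, 0.014], [-0.012, 0.0797, 0.9967, 0.9859], [0.0, 0.0, 0.0, 1.0]] ['img', 'mtx', 'cam_to_world']
[[0.0007, 0.9717, 0.236, 0.0654], [1.0, -0.0008, 0.0, 0.0007], [0.0002, 0.236, -0.9717, -0.1708], [0.0, 0.0, 0.0, 1.0]] [[429.3325935185791, 0.0, 323.9480403302489], [0.0, 429.3325935185791, 244.80893478164532], [0.0, 0.0, 1.0]]
```

View pics/scene0.png

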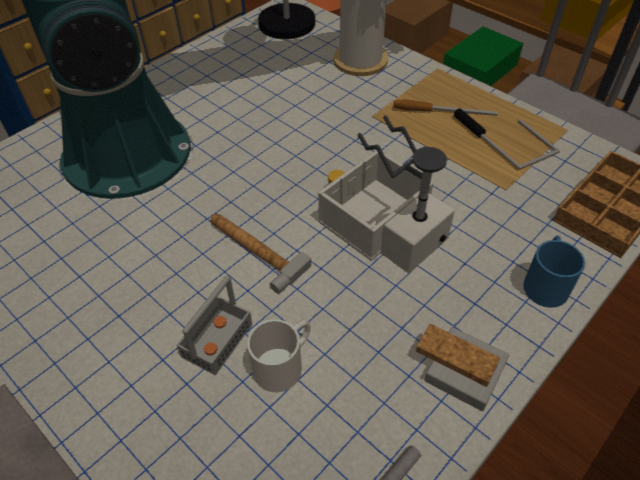

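View pics/top0.png

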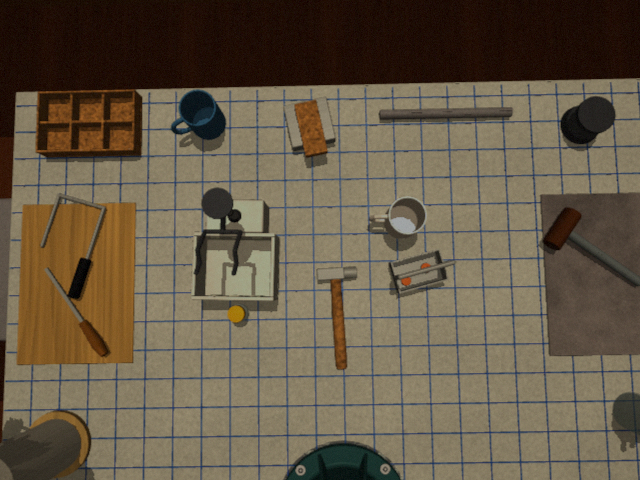

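The scene and top views both show the basket (top ~(418,272)), the mug behind it (407,217), and the unit (well ~(234,266), plate (217,203)). I'll enlarge both objects.

```bash
python3 - <<'E'
import cv2,numpy as np
s=cv2.imread('pics/scene0.png');t=cv2.imread('pics/top0.png')
def c(i,x,y,w,h):return cv2.resize(i[y:y+h,x:x+w],(400,300),interpolation=cv2.INTER_CUBIC)
cv2.imwrite('pics/crop.png',np.vstack([np.hstack([c(t,370,190,100,120*5//8),c(t,180,180,120,90*4//3+15)]) if 0 else np.hstack([c(t,370,240,100,75),c(t,170,180,160,120)]),np.hstack([c(s,170,265,160,120),c(s,310,110,160,120*4//3-0) if 0 else c(s,310,115,200,150)])]))
E
```

```text
(no output)
```

View pics/crop.png

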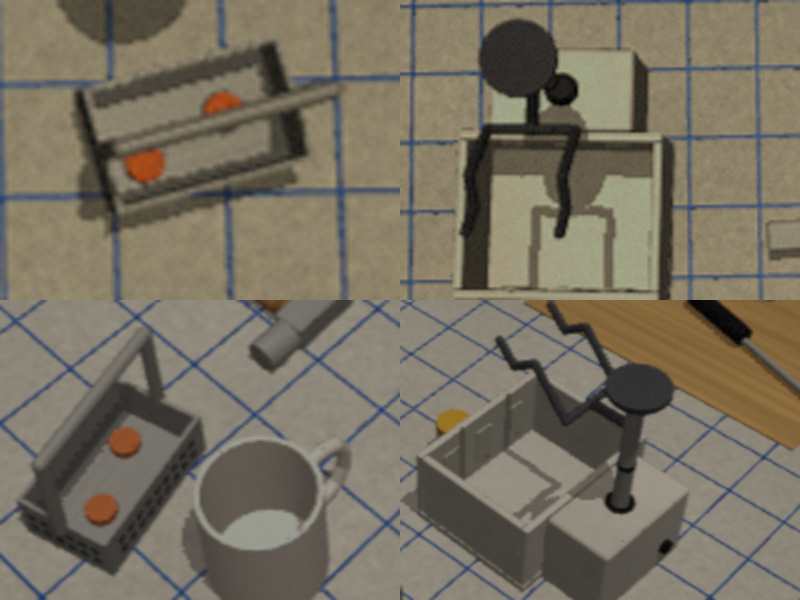

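Crop: top handle bar ends at (395,277.5) and (455,262.5). Top rim corners (390,263), (439,251), (446,279), (399,293). Top plate (217.2,203.2). Well rim corners (194.4,233.6), (275.2,233.6), (274,300), (193,300). Scene plate (430,159); scene handle ends (188,329), (229,279).

```bash
cat > h.py <<'E'
import numpy as np
from scipy.spatial.transform import Rotation as R
def ray(c,p):
    K=c['mtx'];d=np.array([(p[0]-K[0,2])/K[0,0],-(p[1]-K[1,2])/K[1,1],-1])
    T=c['cam_to_world'];return T[:3,3],T[:3,:3]@d
def atz(c,p,z):
    o,d=ray(c,p);return (o+d*(z-o[2])/d[2])
def proj(c,P):
    T=np.linalg.inv(c['cam_to_world']);q=T[:3,:3]@P+T[:3,3];K=c['mtx'];return np.array([K[0,2]+K[0,0]*q[0]/-q[2],K[1,2]-K[1,1]*q[1]/-q[2]])
E
python3 - <<'E'
from station import env
from h import *
t=env.capture('top');s=env.capture('scene')
f=lambda c,ps,z:np.array([atz(c,p,z) for p in ps])[:,:2].round(4)
print('bar top',f(t,[(395,277.5),(455,262.5)],.112).tolist(),'scene',f(s,[(229,279),(188,329)],.112).tolist())
r=f(t,[(390,263),(439,251),(446,279),(399,293)],.04);print('rim',r.tolist(),r.mean(0),[np.linalg.norm(r[i]-r[i-1]).round(4) for i in range(4)])
w=f(t,[(194.4,233.6),(275.2,233.6),(274,300),(193,300)],.085);print('well',w.tolist(),w.mean(0),[np.linalg.norm(w[i]-w[i-1]).round(4) for i in range(4)])
print('plate',f(t,[(217.2,203.2)],.225),f(s,[(430,159)],.225))
o=env.observe();print(R.from_rotvec(o['orientation']).as_matrix().round(3).tolist(),o['time'])
E
```

```text
bar top [[0.4951, -0.109], [0.5228, -0.229]] scene [[0.503, -0.119], [0.5277, -0.2221]]
rim [[0.5277, -0.1093], [0.5517, -0.2156], [0.4912, -0.2283], [0.463, -0.1267]] [ 0.5084   -0.169975] [np.float64(0.067), np.float64(0.109), np.float64(0.0618), np.float64(0.1054)]
well [[0.5937, 0.3001], [0.5906, 0.1322], [0.4539, 0.1357], [0.4567, 0.302]] [0.523725 0.2175  ] [np.float64(0.137), np.float64(0.1679), np.float64(0.1367), np.float64(0.1663)]
plate [[0.6293 0.2157]] [[0.6349 0.2149]]
[[-0.942, 0.336, -0.0], [0.336, 0.942, -0.0], [0.0, -0.0, -1.0]] 0.25
```

Cross-checks fit: the bar's height agrees in both views, basket yaw is about 13°, and the rim measures about 67x109. Unit yaw is about -1°, and the plate sits 106 mm behind the well centre. The bar middle is about (0.512,-0.170) and the seat about (0.524,0.217). Now I'll raise the arm and make a delta helper.

```bash
cat > d.py <<'E'
import sys
from station import env
from h import *
x,y,z,a=map(float,sys.argv[1:5]);o=env.observe();M=R.from_rotvec(o['orientation']).as_matrix()
a=np.radians(a);Y=np.array([np.cos(a),np.sin(a),0]);Z=np.array([0,0,-1.]);T=np.c_[np.cross(Y,Z),Y,Z]
print('shift cm',(M.T@(np.array([x,y,z])-o['position'])*100).round(2),'turn deg',R.from_matrix(M.T@T).as_rotvec(degrees=True).round(1),'ft',o['ft_force'].round(2) if hasattr(o['ft_force'],'round') else o['ft_force'],'t',o['time'],'w',o['width'])
E
python3 -m handwheel '[[[0,0,-6],[0,0,0]],[[0,0,-6],[0,0,0]],[[0,0,0],[0,0,0]]]' 60; python3 d.py 0.44 0.2 0.33 70.4; python3 d.py 0.512 -0.17 0.33 13
```

```text
time: 0.62
position: [0.236, 0.661, 0.3388]
orientation: [0.536, 3.094, 0.011]
ft_force: [-0.5, 0.0, -4.5]
width: 0.703
gripper_force: 0.0
shift cm [-34.71 -36.56   0.63] turn deg [ 0.4  0.  -0. ] ft [-0.5   0.05 -4.53] t 0.625 w 0.7033358874242669
shift cm [-53.93 -68.99   0.4 ] turn deg [ 0.4 -0.2 57.4] ft [-0.5   0.05 -4.53] t 0.625 w 0.7033358874242669
```

```bash
python3 -m handwheel '[[[-3.8,-4,0],[0,0,0]],[[-3.8,-4,0],[0,0,0]],[[-3.8,-4,0],[0,0,0]],[[-3.8,-4,0],[0,0,0]],[[-3.8,-4,0],[0,0,0]]]' >/dev/null;  python3 -m handwheel '[[[-3.8,-4,0],[0,0,0]],[[-3.8,-4,0],[0,0,0]],[[-3.8,-4,0],[0,0,0]],[[-3.8,-4,0],[0,0,0]],[[0,0,0],[0,0,0]]]'; python3 -m handwheel '[[[0,0,0],[0,0,10]],[[0,0,0],[0,0,10]],[[0,0,0],[0,0,10]],[[0,0,0],[0,0,10]],[[0,0,0],[0,0,10]]]' ; python3 -m handwheel '[[[0,0,0],[0,0,7]],[[0,0,0],[0,0,0]]]'; python3 d.py 0.512 -0.17 0.28 13
```

```text
time: 1.88
position: [0.4366, 0.2024, 0.3321]
orientation: [-0.542, -3.093, 0.003]
ft_force: [-0.5, 0.4, -5.2]
width: 0.604
gripper_force: 0.0
time: 2.5
position: [0.4354, 0.2058, 0.3323]
orientation: [-1.8, -2.573, 0.003]
ft_force: [0.2, 0.8, -4.9]
width: 0.6
gripper_force: 0.0
time: 2.75
position: [0.4356, 0.2057, 0.3326]
orientation: [-1.945, -2.465, 0.003]
ft_force: [-0.1, -0.7, -4.1]
width: 0.602
gripper_force: 0.0
shift cm [-38.31  -1.3    5.27] turn deg [-0.1  0.   0.4] ft [-0.1  -0.71 -4.15] t 2.75 w 0.6022457467304293
```

```bash
python3 -m handwheel '[[[-5.5,-0.2,0],[0,0,0]],[[-5.5,-0.2,0],[0,0,0]],[[-5.5,-0.2,0.5],[0,0,0]],[[-5.5,-0.2,1],[0,0,0]],[[-5.5,-0.2,1],[0,0,0]]]' >/dev/null;  python3 -m handwheel '[[[-5.5,-0.2,1],[0,0,0]],[[-5.3,-0.1,1.8],[0,0,0]],[[0,0,0],[0,0,0]],[[0,0,0],[0,0,0]]]'; python3 d.py 0.512 -0.17 0.2 13
python3 - <<'E'
from station import env
from h import *
import cv2
o=env.observe();c=env.capture('wrist');cv2.imwrite('pics/w1.png',c['img'])
E
```

```text
time: 3.88
position: [0.512, -0.1698, 0.2803]
orientation: [-1.945, -2.465, 0.0]
ft_force: [0.1, 0.2, -4.0]
width: 0.598
gripper_force: 0.0
shift cm [-0.03  0.01  8.03] turn deg [-0.1 -0.1  0.5] ft [ 0.08  0.15 -4.05] t 3.875 w 0.5981997239234733
```

View pics/w1.png

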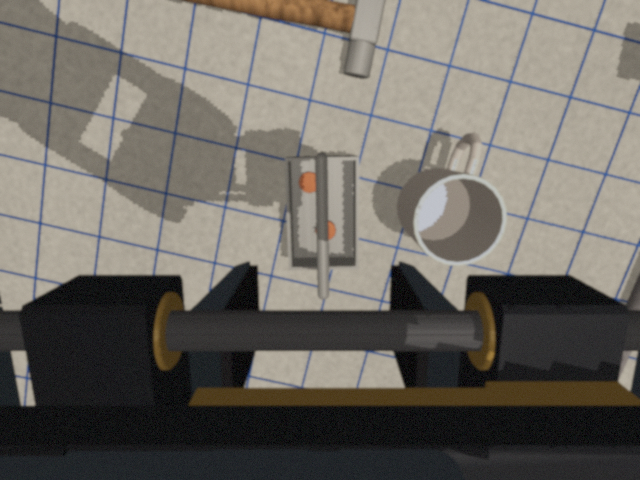

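Wrist view: the bar runs from (321,153) to (323,298), nearly vertical in the image and centred between the fingers. I'll put it into world coordinates.

```bash
cat >> h.py <<'E'
def wristcam(env):
    o=env.observe();c=env.capture('wrist');T=np.eye(4);T[:3,:3]=R.from_rotvec(o['orientation']).as_matrix();T[:3,3]=o['position']
    c['cam_to_world']=T@c['mount'];return c
E
python3 - <<'E'
from station import env
from h import *
c=wristcam(env)
a,b=[atz(c,p,.11) for p in((321,153),(323,298))];d=a-b
print(a,b,(a+b)/2,np.degrees(np.arctan2(-d[0],d[1])),np.linalg.norm(d))
E
```

```text
[ 0.49747395 -0.11452089  0.11      ] [ 0.52690616 -0.23053676  0.11      ] [ 0.51219005 -0.17252882  0.11      ] 14.235124782057511 0.1196910060728195
```

```bash
python3 -m handwheel '[[[0,0,4.5],[0,0,0]],[[0,0,4.5],[0,0,0]],[[0,0,4],[0,0,0]],[[0,0,3],[0,0,0]],[[0,0,2.9],[0,0,0]]]' 50;  python3 -m handwheel '[[[0,0,0],[0,0,0]],[[0,0,0],[0,0,0]],[[0,0,0],[0,0,0]],[[0,0,0],[0,0,0]],[[0,0,0],[0,0,0]]]' 0 25; python3 -m handwheel '[[[0,0,0],[0,0,0]],[[0,0,0],[0,0,0]]]'
```

```text
time: 4.6
position: [0.5125, -0.1692, 0.0914]
orientation: [1.945, 2.467, 0.0]
ft_force: [-0.5, 0.2, -5.0]
width: 0.497
gripper_force: 0.0
time: 5.22
position: [0.5125, -0.1705, 0.0927]
orientation: [1.948, 2.464, 0.0]
ft_force: [-3.3, 1.1, 5.4]
width: 0.101
gripper_force: 25.0
time: 5.48
position: [0.5125, -0.1705, 0.0926]
orientation: [1.948, 2.464, 0.0]
ft_force: [-3.8, 1.6, 7.7]
width: 0.099
gripper_force: 25.0
```

```bash
python3 -m handwheel '[[[0,0,-0.5],[0,0,0]],[[0,0,-1.5],[0,0,0]],[[0,0,-2.5],[0,0,0]],[[0,0,-3],[0,0,0]],[[0,0,-3],[0,0,0]]]'; python3 -m handwheel '[[[0,0,-2.5],[0,0,0]],[[0,0,-1],[0,0,0]],[[0,0,0],[0,0,0]],[[0,0,0],[0,0,0]]]'; python3 d.py 0.45 0.05 0.231 -1
```

```text
time: 6.1
position: [0.5121, -0.1703, 0.1987]
orientation: [1.948, 2.464, 0.0]
ft_force: [-0.4, 0.2, -6.2]
width: 0.1
gripper_force: 25.0
time: 6.6
position: [0.5117, -0.1702, 0.231]
orientation: [-1.947, -2.464, 0.001]
ft_force: [0.7, -0.1, -6.7]
width: 0.099
gripper_force: 25.0
shift cm [ 2.285e+01 -9.200e-01  2.000e-02] turn deg [-0.1 -0.  14.4] ft [ 0.71 -0.07 -6.72] t 6.6 w 0.09906607192232003
```

```bash
python3 -m handwheel '[[[1.5,-0.1,0],[0,0,0]],[[2.5,-0.1,0],[0,0,0]],[[3,-0.1,0],[0,0,0]],[[3,-0.1,0],[0,0,0]],[[3,-0.1,0],[0,0,0]]]' >/dev/null; python3 -m handwheel '[[[3,-0.1,0],[0,0,0]],[[3,-0.1,0],[0,0,0]],[[2.5,-0.1,0],[0,0,0]],[[1.3,-0.1,0],[0,0,0]]]'; python3 -m handwheel '[[[0,0,0],[0,0,2.4]],[[0,0,0],[0,0,5]],[[0,0,0],[0,0,5]],[[0,0,0],[0,0,2]],[[0,0,0],[0,0,0]]]';python3 d.py 0.45 0.217 0.231 -1
```

```text
time: 7.72
position: [0.4498, 0.0507, 0.2315]
orientation: [-1.946, -2.465, 0.001]
ft_force: [-0.1, -0.4, -5.6]
width: 0.102
gripper_force: 25.0
time: 8.35
position: [0.4507, 0.0494, 0.2318]
orientation: [-2.24, -2.202, 0.0]
ft_force: [0.4, -0.3, -6.7]
width: 0.103
gripper_force: 25.0
shift cm [16.76 -0.35  0.08] turn deg [-0.  0.  0.] ft [ 0.38 -0.32 -6.73] t 8.35 w 0.10298199026744209
```

```bash
python3 -m handwheel '[[[1.5,0,0],[0,0,0]],[[3,-0.1,0],[0,0,0]],[[3,-0.1,0],[0,0,0]],[[3,-0.1,0],[0,0,0]],[[3,0,0],[0,0,0]]]' >/dev/null; python3 -m handwheel '[[[2,0,0],[0,0,0]],[[1.2,0,0],[0,0,0]],[[0,0,0],[0,0,0]],[[0,0,0],[0,0,0]]]';python3 d.py 0.524 0.217 0.231 -1
python3 - <<'E'
from station import env
from h import *
import cv2
a=env.capture('scene');w=wristcam(env);t=env.capture('top')
i=cv2.resize(a['img'][80:280,270:510],(400,333)),cv2.resize(w['img'],(400,333)),
np.savez('cal.npz',s=a['cam_to_world'],w=w['cam_to_world'])
cv2.imwrite('pics/p2.png',np.hstack([cv2.resize(a['img'][80:305,290:470],(400,500)),cv2.resize(w['img'][0:480,128:512],(400,500))]))
E
```

```text
time: 9.48
position: [0.4507, 0.216, 0.2318]
orientation: [-2.242, -2.201, 0.0]
ft_force: [-0.0, 0.2, -5.8]
width: 0.103
gripper_force: 25.0
shift cm [0.23 7.32 0.08] turn deg [-0.  0. -0.] ft [-0.01  0.16 -5.77] t 9.475 w 0.10272612484004891
```

View pics/p2.png

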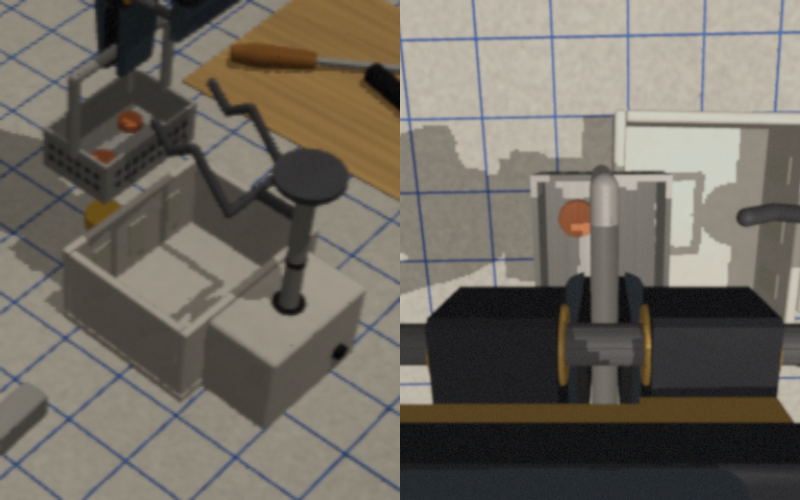

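The scene view shows the basket level in front of the prongs, still gripped, with both pendants in it. Prong tips: scene (361,136) and (385,117), wrist (459,206) for the +y prong.

```bash
python3 - <<'E'
from station import env
from h import *
c=env.capture('scene');w=wristcam(env)
for z in(.233,):print(atz(c,(361,136),z),atz(c,(385,117),z),atz(w,(459,206),z), atz(c,(430,159),.225))
U=R.from_euler('z',-1,degrees=True).as_matrix();o=np.array([.524,.217,0])
for y in(-.033,.033):print('pred',(o+U@[-.018,y,.233]).round(4))
E
```

```text
[0.52138759 0.17615522 0.233     ] [0.5194084  0.24179363 0.233     ] [0.50617242 0.2559823  0.233     ] [0.63493514 0.21487593 0.225     ]
pred [0.5054 0.1843 0.233 ]
pred [0.5066 0.2503 0.233 ]
```

```bash
python3 - <<'E'
from station import env
from h import *
c=env.capture('scene');w=wristcam(env);t=env.capture('top')
for z in(.222,.215):print(z,[x[:2].round(4).tolist() for x in (atz(c,(361,136),z),atz(c,(385,117),z),atz(t,(234,273.2),z),atz(t,(196.4,272.8),z),atz(w,(459,206),z))])
# handle ends in current scene picture (crop 75,82 / 166,45 -> px)
print([atz(c,(290+x/2.222,80+y/2.222),.25).round(4).tolist() for x,y in((75,80),(166,43))])
E
```

```text
0.222 [[0.5132, 0.1864], [0.5112, 0.2532], [0.5057, 0.1867], [0.5075, 0.2526], [0.5097, 0.2544]]
0.215 [[0.508, 0.1929], [0.506, 0.2604], [0.5059, 0.1883], [0.5078, 0.2548], [0.5119, 0.2533]]
[[0.4544, 0.1576, 0.25], [0.4758, 0.2384, 0.25]]
```

```bash
python3 -m handwheel '[[[0.3,1,-0.2],[0,0,0]],[[0,2,0],[0,0,0]],[[0,2,0],[0,0,0]],[[0,1.5,0],[0,0,0]],[[0,1,0],[0,0,0]]]'; python3 -m handwheel '[[[0,0,0],[0,0,0]],[[0,0,0],[0,0,0]]]';python3 d.py 0.526 0.219 0.198 -1
python3 - <<'E'
from station import env
from h import *
import cv2
a=env.capture('scene');w=wristcam(env)
cv2.imwrite('pics/p3.png',np.hstack([cv2.resize(a['img'][80:305,290:470],(400,500)),cv2.resize(w['img'][0:480,128:512],(400,500))]))
E
```

```text
time: 10.5
position: [0.527, 0.2179, 0.2337]
orientation: [-2.242, -2.201, 0.001]
ft_force: [-0.6, -0.3, -5.6]
width: 0.103
gripper_force: 25.0
time: 10.75
position: [0.5255, 0.218, 0.2338]
orientation: [-2.241, -2.201, 0.001]
ft_force: [0.4, -0.6, -6.3]
width: 0.1
gripper_force: 25.0
shift cm [0.1  0.05 3.58] turn deg [-0.  0. -0.] ft [ 0.36 -0.62 -6.29] t 10.75 w 0.10020729489419096
```

View pics/p3.png

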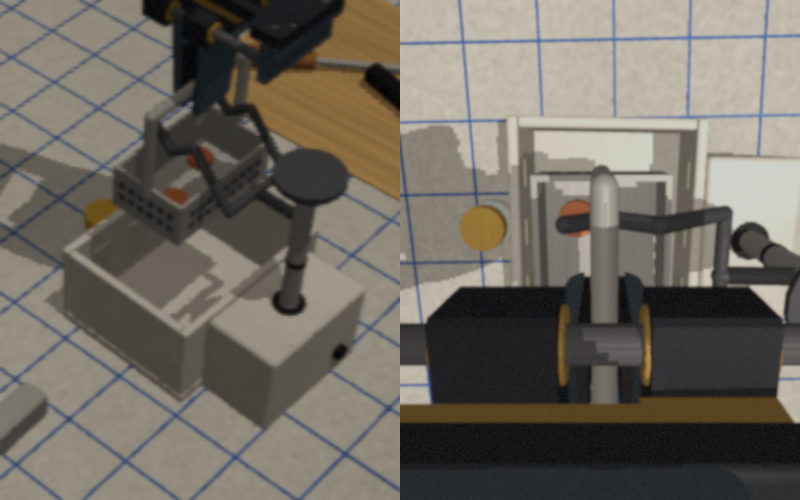

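The bar sits over the prongs, between the tips (wrist x ~565) and the crests (~660), and the basket is level under them. I'll lower it.

```bash
python3 -m handwheel '[[[0.1,0,0.8],[0,0,0]],[[0,0,0.8],[0,0,0]],[[0,0,0.7],[0,0,0]],[[0,0,0.5],[0,0,0]],[[0,0,0.3],[0,0,0]]]'; python3 -m handwheel '[[[0,0,0.3],[0,0,0]],[[0,0,0.1],[0,0,0]],[[0,0,0],[0,0,0]],[[0,0,0],[0,0,0]]]'
```

```text
time: 11.48
position: [0.5258, 0.219, 0.2025]
orientation: [-2.241, -2.201, 0.001]
ft_force: [-0.2, 0.0, -6.5]
width: 0.102
gripper_force: 25.0
time: 11.98
position: [0.526, 0.2191, 0.1991]
orientation: [2.241, 2.201, 0.0]
ft_force: [-0.4, -0.0, -6.4]
width: 0.1
gripper_force: 25.0
```

Not yet in contact (force unchanged); lower by millimetres.

```bash
for i in 1 2; do python3 -m handwheel '[[[0,0,0.1],[0,0,0]],[[0,0,0],[0,0,0]]]'; done
```

```text
time: 12.22
position: [0.5262, 0.2191, 0.1981]
orientation: [2.241, 2.201, 0.001]
ft_force: [0.9, -0.9, -3.8]
width: 0.104
gripper_force: 25.0
time: 12.48
position: [0.5265, 0.2192, 0.1974]
orientation: [2.241, 2.201, 0.002]
ft_force: [3.8, 1.1, -0.9]
width: 0.102
gripper_force: 25.0
```

The prongs now carry the basket. I'll release and check.

```bash
python3 -m handwheel '[[[0,0,0],[0,0,0]],[[0,0,0],[0,0,0]],[[0,0,0],[0,0,0]],[[0,0,0],[0,0,0]],[[0,0,0],[0,0,0]]]' 35; python3 -m handwheel '[[[0,0,-0.5],[0,0,0]],[[0,0,-1],[0,0,0]],[[0,0,-1.5],[0,0,0]],[[0,0,-2],[0,0,0]],[[0,0,-2],[0,0,0]]]';python3 -m handwheel '[[[0,0,-2],[0,0,0]],[[0,0,0],[0,0,0]],[[0,0,0],[0,0,0]]]' 0
python3 d.py 0.631 0.217 0.26 -1
python3 - <<'E'
from station import env
from h import *
import cv2
a=env.capture('scene');w=wristcam(env)
cv2.imwrite('pics/p4.png',np.hstack([cv2.resize(a['img'][80:305,290:470],(400,500)),cv2.resize(w['img'][0:480,128:512],(400,500))]))
E
```

```text
time: 13.1
position: [0.5259, 0.219, 0.1969]
orientation: [-2.241, -2.201, 0.0]
ft_force: [-0.2, -0.3, -4.5]
width: 0.347
gripper_force: 0.0
time: 13.72
position: [0.5261, 0.2191, 0.2689]
orientation: [2.241, 2.201, 0.001]
ft_force: [-0.6, 0.3, -5.0]
width: 0.351
gripper_force: 0.0
time: 14.1
position: [0.5256, 0.2189, 0.2865]
orientation: [-2.241, -2.201, 0.001]
ft_force: [-0.2, -0.5, -4.8]
width: 0.052
gripper_force: 0.0
shift cm [-0.   10.54  2.64] turn deg [-0.  0. -0.] ft [-0.19 -0.51 -4.8 ] t 14.1 w 0.05189812872067524
```

View pics/p4.png

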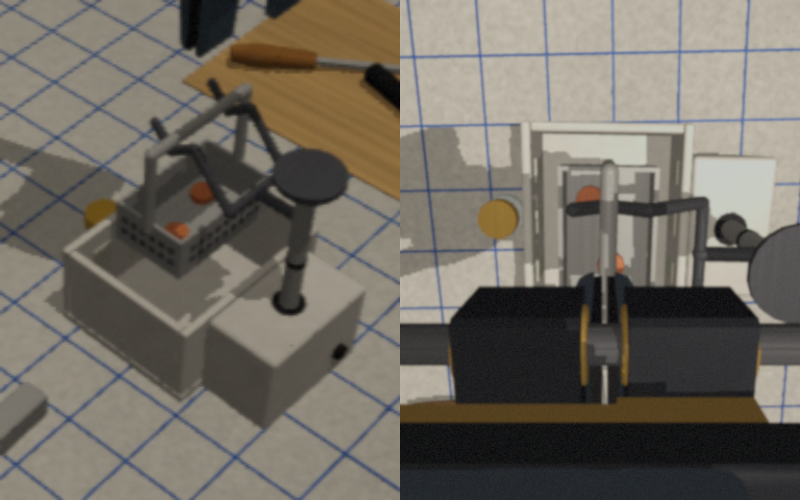

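The basket hangs level on both prongs with both pendants in it, and the fingers are clear. Next I'll move the shut fingers over the plate.

```bash
python3 -m handwheel '[[[0,2,0],[0,0,0]],[[0,3,0],[0,0,0]],[[0,3,0],[0,0,0]],[[0,2,0],[0,0,0]],[[0,0.5,0],[0,0,0]]]' 0 30; python3 -m handwheel '[[[0,0,2.5],[0,0,0]],[[0,0,2],[0,0,0]],[[0,0,0.8],[0,0,0]],[[0,0,0.4],[0,0,0]],[[0,0,0],[0,0,0]]]'; python3 d.py .6315 .217 .225 -1
```

```text
time: 14.82
position: [0.6323, 0.2168, 0.2861]
orientation: [-2.242, -2.2, 0.001]
ft_force: [-1.4, 0.8, -5.5]
width: 0.004
gripper_force: 0.0
time: 15.45
position: [0.631, 0.2172, 0.2303]
orientation: [2.241, 2.201, 0.001]
ft_force: [0.7, 0.2, -5.1]
width: 0.003
gripper_force: 0.0
shift cm [-0.02  0.05  0.53] turn deg [ 0. -0. -0.] ft [ 0.73  0.23 -5.08] t 15.45 w 0.0034360609710637033
```

```bash
for i in 1 2; do python3 -m handwheel '[[[0,0,0.15],[0,0,0]],[[0,0,0.15],[0,0,0]],[[0,0,0],[0,0,0]]]' | egrep 'pos|ft'; done
```

```text
position: [0.6309, 0.2171, 0.227]
ft_force: [-0.5, 0.6, -4.7]
position: [0.631, 0.2172, 0.2242]
ft_force: [-1.6, -1.2, 0.4]
```

Contact at z≈0.2245 with about 5 N, as expected. I'll press gently to z≈0.1745.

```bash
python3 -m handwheel '[[[0,0,0.15],[0,0,0]],[[0,0,0.25],[0,0,0]],[[0,0,0.3],[0,0,0]],[[0,0,0.3],[0,0,0]],[[0,0,0.3],[0,0,0]]]' | egrep 'pos|ft';  python3 -m handwheel '[[[0,0,0.3],[0,0,0]],[[0,0,0.3],[0,0,0]],[[0,0,0.3],[0,0,0]],[[0,0,0.3],[0,0,0]],[[0,0,0.3],[0,0,0]]]' | egrep 'pos|ft'; python3 -m handwheel '[[[0,0,0.3],[0,0,0]],[[0,0,0.3],[0,0,0]],[[0,0,0.3],[0,0,0]],[[0,0,0.3],[0,0,0]],[[0,0,0.3],[0,0,0]]]' | egrep 'pos|ft';  python3 -m handwheel '[[[0,0,0.3],[0,0,0]],[[0,0,0.2],[0,0,0]],[[0,0,0.1],[0,0,0]],[[0,0,0],[0,0,0]],[[0,0,0],[0,0,0]]]' | egrep 'pos|ft'; python3 d.py .6315 .217 .1745 -1
python3 - <<'E'
from station import env
from h import *
import cv2
a=env.capture('scene');t=env.capture('top')
cv2.imwrite('pics/p5.png',np.hstack([cv2.resize(a['img'][80:305,290:470],(400,500)),cv2.resize(a['img'][150:230,390:454],(400,500),interpolation=cv2.INTER_CUBIC)]))
E
```

```text
position: [0.631, 0.2172, 0.2108]
ft_force: [-1.2, 0.7, 2.5]
position: [0.631, 0.2172, 0.1958]
ft_force: [-0.3, 0.4, 3.9]
position: [0.631, 0.2172, 0.1809]
ft_force: [-0.7, -0.2, 6.0]
position: [0.631, 0.2172, 0.175]
ft_force: [-0.8, -1.1, 5.8]
shift cm [-0.01  0.05  0.05] turn deg [ 0. -0. -0.] ft [-0.81 -1.14  5.82] t 18.7 w 0.0013507466304655627
```

View pics/p5.png

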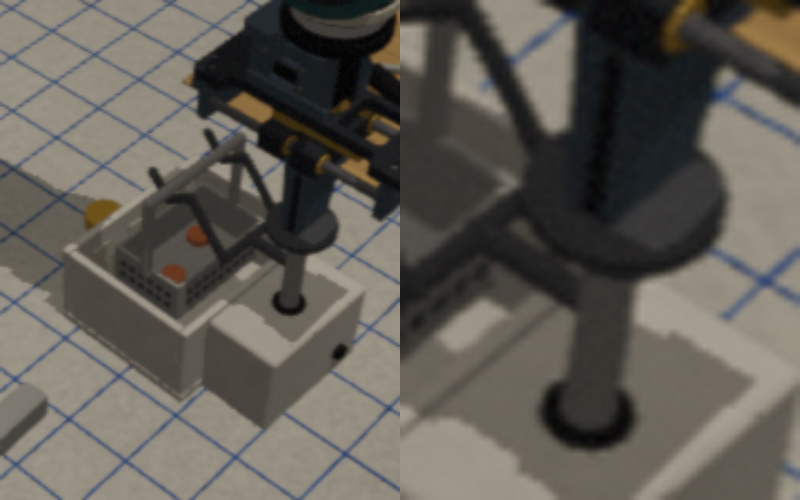

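The black band is level with the block top. The basket hangs level in the well with both pendants, and the push is about 11 N at 49.5 mm. I'll let it settle for half a second and hand in.

```bash
python3 -m handwheel '[[[0,0,0],[0,0,0]],[[0,0,0],[0,0,0]],[[0,0,0],[0,0,0]],[[0,0,0],[0,0,0]],[[0,0,0],[0,0,0]]]'; python3 -c "
from station import env
print(env.close_job())"
```

```text
time: 19.42
position: [0.631, 0.2172, 0.175]
orientation: [2.241, 2.201, 0.0]
ft_force: [-0.9, -0.5, 5.7]
width: 0.006
gripper_force: 5.3
the job is handed in; nothing more can be done
None
```

The job is handed in: the basket with both pendants hangs on the double hook inside the well, and the plunger is held about 50 mm down with about 11 N; the mug was not touched, and the hand-in returned no verdict.

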